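Spray a bearing housing under the guard and set it out to dry

ROBOT

A 7-joint arm with a two-finger parallel gripper is mounted at the origin on the work surface. World frame = base frame: x ahead of the robot, y to its left, z up, the work surface at z = 0. Lengths are in mm, angles in rad, forces in N, time in s.
With the tool pointing down it reaches from about 400 to 875 mm from the base axis. Payload 4.4 kg.
Tool frame: the origin (TCP) lies at the very end of the fingers, on their centre line; the grasp point (between the pads) lies 19 mm behind it; z points along the fingers, y is the line along which they close (so a half turn about z gives the same grasp; the last joint's range is limited). The gripper opens to 85 mm and grips with 20 to 120 N. Pads are 22 mm wide; open, the fingers measure 114 mm over their backs; the gripper's body (76 mm by 85 mm) begins 54 mm behind the grasp point. The pads swing forward as they close: fully open they stand 13 mm farther back than shut.
Start: joints at [-1.235, 0.628, 0.038, 1.517, -0.027, 0.996, -0.02], TCP at [254.177, 598.257, 231.313] pointing down, gripper open.
Joint ranges: [-3.06, 3.06], [-0.37, 2.12], [-1.25, 1.32], [0.18, 2.47], [-1.1, 4.24], [0.23, 1.98], [-2.94, 2.94]. Speed limits (rad/s): [2.57, 2.57, 3.14, 3.14, 3.14, 3.14, 3.14].

INTERFACE

Orientations are given as [roll, pitch, yaw] about the fixed x, y, z axes, in that order (R = Rz(yaw) Ry(pitch) Rx(roll)).
In Python, from cell import ctrl gives the robot as it stands.
- The arm moves only by the tool step_arm, never from a script. Its argument "series" is a list that holds one entry, the list of rows, each a list of 7 numbers: the turn, a rotation vector about the tool's x, y, z as a fraction of full scale, then the shift along the tool's x, y, z as a fraction of full scale, then the closure, from 0 (fully open) to 1 (shut). In form: [[[ax, ay, az, tx, ty, tz, gripper], ...]]. A call has 1 to 12 rows; each row shifts and turns the commanded pose from where the row before left it, along the tool's axes as they then stand; what a row does not reach is not made up. Full scale, the value 1, is 150 mm for a shift and 45 degrees for a turn. A row lasts 1/10 s, in which the tool goes at most 50 mm and 8.59 degrees, less where a joint would pass 70% of its speed; a pose out of reach is approached as far as the arm can. A call with a number of a shift or a turn outside -1 to 1 is refused whole. A call with a gripper value outside its range is refused whole. The fingers move at their own pace and stop on an object; the grip force is fixed at half the most. Time passes only in rows, so rows that do not move let the fingers close. It gives the time, the measured TCP pose, the force, the opening and the grip force at its end, in the units of the state.
- ctrl.read_state(): the state, without advancing time (a new reading comes with each control period).
- ctrl.get_image(name): name is "side" or "top" or "wrist"; returns a dict with "img" (384x512x3 uint8, red, green, blue), "fx", "fy", "cx", "cy" (pixels), "R" (3x3) and "t" (3): a world point X has camera coordinates R X + t. Camera axes: x right, y down, z forward; pixel columns grow to the right and rows downward; lengths in mm; the calibration is good to about 2 mm. A picture is of the moment at which its call begins. There is no depth.
- ctrl.finish_job(): hands the job in; it is judged then, once.
Trained networks look in a picture, given as the dict that the camera call returned (one of the last four; its "shot" number tells which), for a name from the list of things; names that differ only in an ending like _2 or _b are one class to them, and where a whole thing is asked for, a point or a joint stands for the part that bears it (a point fixed in the world has none). Each returns a list of dicts, best first, with "score" (0 to 1); they miss things now and then, are a little off and sometimes report something else, mostly with a low value. They report only what shows in the picture. A call takes as long as a camera call.
- ctrl.recognise(picture, thing): "centre" ([column, row] in pixels, amid what is visible of it).
The state is a dict: "clock": time; "qpos": joint angles; "qd": joint speeds; "tau": joint torques, N m; "eef_pos": TCP position; "tool_rot": TCP orientation; "force": force on the tool from outside, world axes, zero at the start; "torque": the same for the moment, N m; "width": finger opening in mm; "gripper_force": force on a finger pad.
Only numpy, scipy, OpenCV 4.12 (cv2) and the standard library are available. Lean on these libraries where they do the work, as an engineer would, in place of code of your own. Each camera call takes 0.05 s, during which the arm holds its last target. There are 200 camera calls.

TASK

Slide the steel carrier, with the bearing housing bolted on it, all the way in under the clear roof of the spray station against its stop, then press the red cap of the clamped spray can all the way down for a moment and let it spring back up. After that draw the carrier out again and leave it standing on the grey drying mat. Never press the cap unless the housing is in place under the roof, and leave the other things on the bench where they are.

Things in the scene. Friction and masses are not known exactly. Their poses are not given: they have to be found in the camera images.
- carrier_grip (a point): Middle of the carrier's handle, an orange upright blade on its rear part: 36 mm long along the carrier, 12 mm thick across it, top 90 mm above the bench. This point is 58 mm above the bench, 47 mm behind the middle of the carrier. x points forward along the carrier (handle to housing), y across it (through the blade's thickness), z up.
- carrier_mid (a point): Middle of the underside of the carrier, a loose flat steel sled (130 mm long, 84 wide, 8 thick, about 0.45 kg) lying on the bench: 47 mm ahead of carrier_grip. Axes as carrier_grip. Best slid along the bench: lifted by its handle it is front-heavy.
- housing (a point): Centre of the dark round bearing housing (62 mm diameter, top 42 mm above the bench) fixed on the carrier: 67 mm ahead of carrier_grip along its x, 26 mm above the bench. The sled's front edge is 45 mm ahead of it. Axes as carrier_grip.
- spray_spot (a point): Where the housing's centre comes when the carrier is fully in the fixed spray station: 26 mm above the bench, midway between the walls. x points into the station (mouth to stop), y across, z up. The stop's face is 46 mm past this point, the yellow can's axis (can 66 mm diameter) 100 mm past it. Fully in, the carrier's handle stays outside, its middle 67 mm before this point.
- station_mouth (a point): Middle of the station's open mouth at bench height, 42 mm before spray_spot; same axes. From here two blue walls run 96 mm inward with a 100 mm gap between (8 mm beside the sled each side), bare bench between them. A clear roof lies on them, underside 66 mm and top 70 mm above the bench. The thin white straw from cap to roof cannot be touched.
- cap_top (a point): Middle of the flat top of the spray can's red cap (42 mm diameter), 188 mm above the bench when up, on the can's axis. Press straight down.
- cap (a joint): How far the red cap is pressed, in m: 0 up, 0.008 fully down. It is sprung: about 2.5 N starts it, 6 N takes it fully down, and it returns by itself.
- mat_mid (a point): Middle of the grey drying mat, 180 mm square with a black border, at bench height (1 mm thick, flat, no edge to catch on). x and y point along its sides.
- spare_can_mid (a point): Bystander: loose can with a green label, 56 mm diameter, 150 mm tall; its middle.
- jar_mid (a point): Bystander: amber jar with steel lid, 68 mm diameter, 85 mm tall; its middle.
- mug_mid (a point): Bystander: blue mug, 80 mm diameter, 90 mm tall; its middle.
- bolt_bin_mid (a point): Bystander: blue open bin of bolts, 100 x 140 x 55 mm; its middle.
- wrench_grip (a point): Bystander: wrench, 190 mm long, lying flat; its handle.
- hammer_grip (a point): Bystander: hammer lying flat; its handle.

How it is judged (in metres and radians):
On the way, in this order (a step that is already met when the one before it is completed fails the run):
1. the carrier stands fully in the station, its housing within 15 mm of the spray spot (horizontal distance between housing and spray_spot below 0.015 m and height (world z) of housing below 0.032 m), for 0.2 s.
2. the cap is pressed down (5.5 mm or more of its 8) with the housing there (all of step 1 and value of joint cap above 0.0055 m), for 0.2 s.
3. the cap has sprung back up with the housing still there (all of step 1 and value of joint cap below 0.0015 m), for 0.1 s.
At the end, for the whole second after the job is handed in: The carrier stands flat on the bench with its middle within 55 mm of the middle of the mat, and the cap is up (pressed less than 1.5 mm) (horizontal distance between mat_mid and carrier_mid below 0.055 m and angle between housing's own z axis and vertical below 0.08 rad and height (world z) of housing below 0.031 m and value of joint cap below 0.0015 m); the robot touches nothing.
It fails at once if the cap is pressed (3 mm or more) while the housing is more than 20 mm from the spray spot (value of joint cap above 0.003 m and horizontal distance between housing and spray_spot above 0.02 m).
It fails at once if a bystander is moved by more than 30 mm (distance of any of spare_can_mid, jar_mid, mug_mid, bolt_bin_mid, wrench_grip, hammer_grip from where it was at the start of the episode above 0.03 m).
It also fails if it takes over 67 s, if anything falls off the work surface, if the arm or the gripper's body presses on something with over 40 N, if the wrist force passes 120 N, or if a joint passes its speed limit or range.

## Working session

There is one attempt and no reset: what is moved stays moved. The work goes in short steps, Python scripts to look and compute and a tool call to move; the robot and the scene stay as the last step left them, time stands still between calls to the robot, and variables do not carry over. Pictures are saved under pics/ and viewed, at most 10 in all, crops included, and the job is handed in when it is done.

Besides the shell and the picture viewer there is one more tool, called after ">>>" as a command line: name --argument value ..., lists and objects as JSON in quotes. step_arm: Moves the arm, as the interface text tells. Shift numbers are shares of 150 mm and turn numbers shares of 45 degrees, none past 1 either way. Its arguments: {"type":"object","properties":{"series":{"type":"array","items":{"type":"array","items":{"type":"array","items":{"type":"number","minimum":-1,"maximum":1}}}}},"required":["series"]}

```bash
ls; mkdir -p pics
cat > h.py <<'E'
import numpy as np,cv2
from cell import ctrl
def shot(n,save=None):
    p=ctrl.get_image(n)
    if save: cv2.imwrite('pics/'+save,p['img'][:,:,::-1])
    return p
def ray(p,uv):
    R=np.array(p['R']);t=np.array(p['t'])
    d=R.T@np.array([(uv[0]-p['cx'])/p['fx'],(uv[1]-p['cy'])/p['fy'],1]);return -R.T@t,d
def onz(p,uv,z):
    c,d=ray(p,uv);return c+d*(z-c[2])/d[2]
def proj(p,X):
    c=np.array(p['R'])@np.array(X,float)+np.array(p['t']);return [p['fx']*c[0]/c[2]+p['cx'],p['fy']*c[1]/c[2]+p['cy']]
E
python3 - <<'E'
from h import *
np.set_printoptions(precision=1,suppress=True)
a=shot('top','top0.png');b=shot('side','side0.png')
Z=dict(carrier_grip=75,housing=42,cap_top=188,mat_mid=0,spare_can_mid=100,jar_mid=60,mug_mid=60,bolt_bin_mid=30,wrench_grip=5,hammer_grip=10)
for n,z in Z.items():
    for k,p in (('top',a),('side',b)):
        for r in ctrl.recognise(p,n)[:2]: print(n,k,np.array(r['centre']),round(r['score'],2),onz(p,r['centre'],z))
s=ctrl.read_state();print(s['eef_pos'],s['tool_rot'],s['clock'])
E
```

```text
pics
carrier_grip top [228.5 197.9] 0.94 [541.  139.6  75. ]
carrier_grip top [319.6 251.3] 0.17 [ 373.7 -159.5   75. ]
carrier_grip side [246.5 215.3] 0.88 [526.2  57.7  75. ]
carrier_grip side [201.3 339.9] 0.59 [ 380.2 -289.2   75. ]
housing top [233.  200.8] 0.61 [538.4 126.   42. ]
housing top [208.6 259.6] 0.38 [340.2 198.7  42. ]
housing side [252.  212.1] 0.87 [547.9 104.1  42. ]
cap_top top [350.2 177.6] 0.5 [ 591.3 -239.5  188. ]
cap_top side [330.8 218.2] 0.7 [ 687.8 -109.2  188. ]
cap_top side [311.3 270.5] 0.63 [ 606.9 -248.2  188. ]
mat_mid top [161.2 197.7] 0.68 [551.2 376.2   0. ]
mat_mid side [239.1 164.4] 0.68 [553.1 381.9  -0. ]
spare_can_mid top [359.3 251.1] 0.76 [ 375.2 -281.5  100. ]
jar_mid top [319.6 251.2] 0.94 [ 375.6 -161.6   60. ]
jar_mid side [332.6 220.6] 0.74 [742.   14.8  60. ]
jar_mid side [198.  295.3] 0.61 [ 382.8 -164.9   60. ]
mug_mid top [205.4 149.9] 0.88 [708.8 225.3  60. ]
mug_mid side [298.1 175.7] 0.61 [700.4 215.   60. ]
bolt_bin_mid top [208.9 258. ] 0.8 [346.4 199.1  30. ]
bolt_bin_mid side [310.2 269.1] 0.63 [ 652.2 -109.    30. ]
bolt_bin_mid side [174.8 200.4] 0.6 [346.5 204.5  30. ]
wrench_grip top [243.3 139. ] 0.68 [769.8  99.3   5. ]
wrench_grip side [329.9 217.3] 0.8 [761.2  85.8   5. ]
hammer_grip top [322. 141.] 0.78 [ 768.1 -178.1   10. ]
hammer_grip top [327.9 185.8] 0.46 [ 606.4 -197.6   10. ]
hammer_grip side [366.  292.3] 0.8 [ 767.  -184.2   10. ]
[254.2 598.3 231.3] [-3.1 -0.   2.7] 1.1
```

Run:
```python
import cv2
a=cv2.imread('pics/top0.png');b=cv2.imread('pics/side0.png')
cv2.imwrite('pics/top0c.png',cv2.resize(a[110:290,120:390],None,fx=2.96,fy=2.96,interpolation=cv2.INTER_CUBIC))
cv2.imwrite('pics/side0c.png',cv2.resize(b[130:350,150:400],None,fx=2.7,fy=2.7,interpolation=cv2.INTER_CUBIC))
```

```text
(no output)
```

View pics/top0c.png

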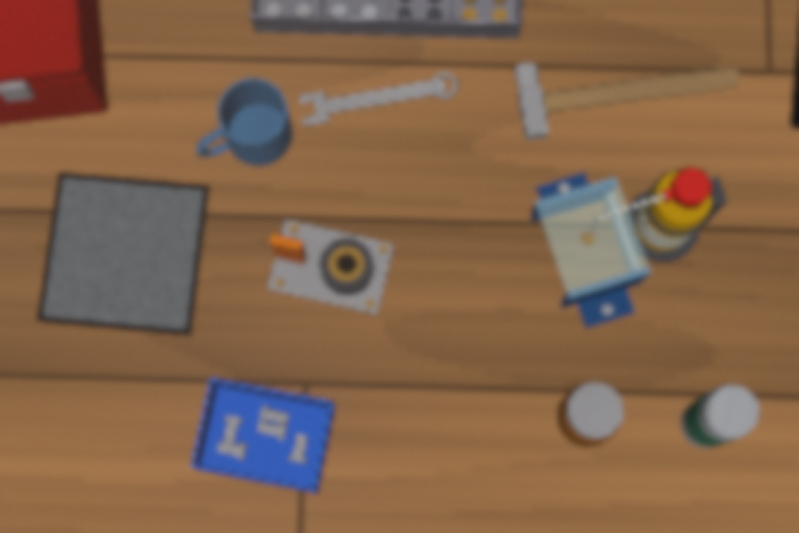

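View pics/side0c.png

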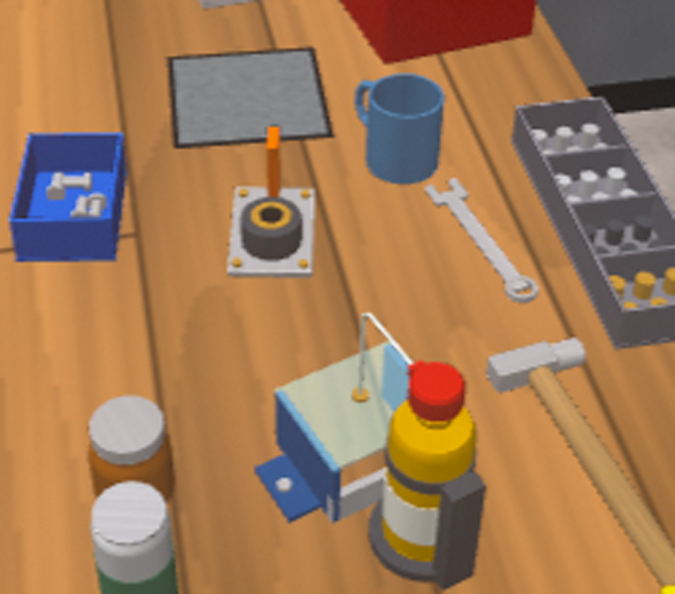

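The top view shows the carrier near crop (330,265) with its handle at (286,246), heading toward image right. The station's roof is near (590,240), the red cap at (690,187) and the mat at (123,253). The side view agrees, with the cap at (437,382). Next I'll compute the poses.

Run:
```python
from h import *
from scipy.optimize import least_squares
np.set_printoptions(precision=1,suppress=True)
a=ctrl.get_image('top');b=ctrl.get_image('side')
T=lambda u:np.array(u)/2.96+[120,110]
S=lambda u:np.array(u)/2.7+[150,130]
def fit(model,obs,x0):
    def f(q):
        c,s=np.cos(q[2]),np.sin(q[2]);r=[]
        for p,uv,X in obs:
            W=[q[0]+c*X[0]-s*X[1],q[1]+s*X[0]+c*X[1],X[2]]
            r+=list(np.array(proj(p,W))-uv)
        return np.array(r)
    o=least_squares(f,x0,loss='soft_l1');print(model,o.x,np.degrees(o.x[2]));print(f(o.x).reshape(-1,2).round(1).tolist())
    return o.x
# carrier: origin carrier_mid
ob=[(a,T(u),X) for u,X in [((287,221),(-65,42,8)),((392,243),(65,42,8)),((378,314),(65,-42,8)),((268,290),(-65,-42,8)),((347,265),(20,0,42))]]
ob+=[(b,S(u),X) for u,X in [((236,188),(-65,-42,8)),((314,189),(-65,42,8)),((313,272),(65,42,8)),((228,272),(65,-42,8)),((272,214),(20,0,42)),((273,128),(-47,0,90))]]
q=fit('carrier',ob,[540,110,-1.78])
# station: origin spray_spot
ob=[(a,T((690,187)),(100,0,188)),(b,S((437,382)),(100,0,188)),
 (a,T((537,217)),(-42,58,70)),(a,T((571,303)),(-42,-58,70)),(a,T((648,271)),(54,-58,70)),(a,T((615,180)),(54,58,70)),
 (b,S((276,392)),(-42,-58,70)),(b,S((385,346)),(-42,50,70)),(b,S((336,466)),(54,-58,70)),(b,S((335,516)),(54,-58,0)),(a,T((587,237)),(0,0,72)),(b,S((361,396)),(0,0,72))]
fit('station',ob,[590,-150,-1.13])
# mat corners
ob=[(a,T(u),X) for u,X in [((61,175),(90,90,0)),((208,186),(90,-90,0)),((189,332),(-90,-90,0)),((39,319),(-90,90,0))]]
fit('mat',ob,[552,379,0])
```

```text
carrier [548.9 132.2  -1.8] -101.1797791415614
[[-0.8, -0.6], [0.4, 0.1], [-0.3, -0.4], [-0.2, -0.6], [-0.2, -0.6], [-0.6, -0.3], [-0.1, -0.4], [-0.0, 0.4], [-0.2, 0.1], [-0.3, 0.9], [-0.2, 3.3]]
station [ 575.4 -156.3   -1.2] -70.59466284467833
[[0.6, -0.9], [0.7, -0.2], [-0.9, -5.3], [-0.8, -1.7], [0.6, 0.3], [-0.2, -1.3], [-0.6, -0.5], [-0.4, -1.0], [-0.8, 2.1], [-1.0, 3.5], [-0.0, 0.2], [-0.2, 0.1]]
mat [560.5 374.1  -0.1] -3.7348882468211486
[[-0.7, -1.4], [0.7, -0.5], [0.8, 1.0], [-0.8, 0.5]]
```

```bash
cat >> h.py <<'E'
from scipy.spatial.transform import Rotation as Ro
def plan(x,y,z,yawdeg,n,g,start=None):
    """straight even rows from commanded/measured pose to target (tool down)"""
    s=ctrl.read_state()
    P=np.array(s['eef_pos']);R=Ro.from_euler('xyz',s['tool_rot'])
    if start is not None: P=np.array(start[:3],float);R=Ro.from_euler('xyz',[np.pi,0,np.radians(start[3])])
    G=Ro.from_euler('xyz',[np.pi,0,np.radians(yawdeg)])
    w=(R.inv()*G).as_rotvec()/n; d=(np.array([x,y,z])-P)/n
    print('at',P.round(1),R.as_euler('xyz',degrees=True).round(2),'force',np.round(s['force'],1),'w',round(s['width'],1),'t',s['clock'],'step mm',np.linalg.norm(d).round(1),'deg',np.degrees(np.linalg.norm(w)).round(2))
    for i in range(n):
        sh=R.inv().apply(d)/150
        print([float(v) for v in np.r_[w/np.radians(45),sh].round(3)]+[g])
        R=R*Ro.from_rotvec(w)
E
python3 -c "
from h import *
plan(558,178.3,150,78.8,14,0)"
```

```text
at [254.2 598.3 231.3] [180.    -0.   156.98] force [ 0.3 -0.3 -0.1] w 85.5 t 1.2 step mm 37.5 deg 5.58
[-0.0, -0.0, 0.124, -0.211, -0.127, 0.039, 0]
[-0.0, -0.0, 0.124, -0.223, -0.106, 0.039, 0]
[-0.0, -0.0, 0.124, -0.232, -0.084, 0.039, 0]
[-0.0, -0.0, 0.124, -0.239, -0.061, 0.039, 0]
[-0.0, -0.0, 0.124, -0.244, -0.038, 0.039, 0]
[-0.0, -0.0, 0.124, -0.246, -0.014, 0.039, 0]
[-0.0, -0.0, 0.124, -0.247, 0.01, 0.039, 0]
[-0.0, -0.0, 0.124, -0.244, 0.034, 0.039, 0]
[-0.0, -0.0, 0.124, -0.24, 0.058, 0.039, 0]
[-0.0, -0.0, 0.124, -0.233, 0.081, 0.039, 0]
[-0.0, -0.0, 0.124, -0.224, 0.103, 0.039, 0]
[-0.0, -0.0, 0.124, -0.213, 0.125, 0.039, 0]
[-0.0, -0.0, 0.124, -0.2, 0.145, 0.039, 0]
[-0.0, -0.0, 0.124, -0.185, 0.164, 0.039, 0]
```

>>> step_arm --series '[[[0,0,0.124,-0.21,-0.127,0.039,0],[0,0,0.124,-0.223,-0.106,0.039,0],[0,0,0.124,-0.232,-0.084,0.039,0],[0,0,0.124,-0.239,-0.061,0.039,0],[0,0,0.124,-0.244,-0.038,0.039,0],[0,0,0.124,-0.246,-0.014,0.039,0],[0,0,0.124,-0.247,0.01,0.039,0],[0,0,0.124,-0.244,0.034,0.039,0],[0,0,0.124,-0.24,0.058,0.039,0],[0,0,0.124,-0.233,0.081,0.039,0],[0,0,0.124,-0.224,0.103,0.039,0],[0,0,0.124,-0.213,0.125,0.039,0]]]'

```text
clock: 2.4
eef_pos: [515.3, 237.5, 161.1]
tool_rot: [3.141, -0.0, 1.567]
force: [1.2, 0.1, 0.6]
width: 85.5
gripper_force: 0.0
```

>>> step_arm --series '[[[0,0,0.124,-0.2,0.145,0.039,0],[0,0,0.124,-0.185,0.164,0.039,0],[0,0,0,0,0,0,0],[0,0,0,0,0,0,0]]]'

```text
clock: 2.8
eef_pos: [558.2, 177.8, 149.2]
tool_rot: [-3.141, 0.0, 1.375]
force: [0.2, -0.0, -1.1]
width: 85.5
gripper_force: 0.0
```

Run:
```python
from h import *
p=shot('wrist','w1.png')
for z,X in (('grip',(558,178.3,90)),('hous',(545,112.6,42)),('sp',(575.4,-156.3,71))): print(z,np.round(proj(p,X)))
for n in('carrier_grip','housing'):
    for r in ctrl.recognise(p,n)[:2]: print(n,r)
plan(558,178.3,60,78.8,4,0)
```

```text
grip [250. 213.]
hous [251. 267.]
sp [335. 514.]
carrier_grip {'centre': [248.6, 214.1], 'score': 0.67}
housing {'centre': [250.9, 216.4], 'score': 0.78}
at [557.2 180.4 149.5] [-1.7995e+02 -6.0000e-02  7.9020e+01] force [-0.7  0.4 -1. ] w 85.5 t 2.95 step mm 22.4 deg 0.06
[-0.0, -0.0, 0.001, -0.003, 0.002, 0.149, 0]
[-0.0, -0.0, 0.001, -0.003, 0.002, 0.149, 0]
[-0.0, -0.0, 0.001, -0.003, 0.002, 0.149, 0]
[-0.0, -0.0, 0.001, -0.003, 0.002, 0.149, 0]
```

View pics/w1.png

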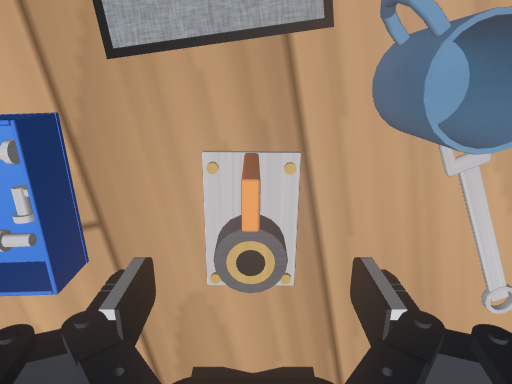

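The wrist view shows the blade top at about (250,205) and the housing ring at (250,262). The sled edges are upright in the picture, so yaw is aligned. The handle sits about 5 mm farther back than estimated, so I'll shift slightly in tool +x while going down.

>>> step_arm --series '[[[0,0,0,0.04,0,0.15,0],[0,0,0,0,0,0.15,0],[0,0,0,0,0,0.15,0],[0,0,0,0,0,0.15,0],[0,0,0,0,0,0.13,0],[0,0,0,0,0,0,0],[0,0,0,0,0,0,1],[0,0,0,0,0,0,1],[0,0,0,0,0,0,1],[0,0,0,0,0,0,1],[0,0,0,0,0,0,1],[0,0,0,0,0,0,1]]]'

```text
clock: 4.15
eef_pos: [559.2, 184.7, 40.6]
tool_rot: [3.141, -0.001, 1.376]
force: [-1.3, 0.3, 5.2]
width: 10.9
gripper_force: 59.7
```

>>> step_arm --series '[[[0,0,0,0,0,0,1],[0,0,0,0,0,0,1],[0,0,0,0,0,0,1]]]'

```text
clock: 4.45
eef_pos: [559.2, 184.7, 40.6]
tool_rot: [3.141, -0.001, 1.377]
force: [-0.1, 0.6, 5.2]
width: 11.2
gripper_force: 59.7
```

Run:
```python
from h import *
np.set_printoptions(precision=1,suppress=True)
p=shot('wrist','w2.png')
for X in ((575.4,-156.3,71),): print(np.round(proj(p,X)))
# standoff pose: grip 150 mm before station mouth
q=np.array([575.4,-156.3]);y=np.radians(-67.5);d=np.array([np.cos(y),np.sin(y)])
g=q-d*(67+130);print(g)
plan(g[0],g[1],41,112.5,12,1)
```

```text
[370. 713.]
[500.   25.7]
at [559.2 184.7  40.6] [180.   -0.   78.9] force [-1.1  0.2  5.8] w 11.5 t 4.5 step mm 14.1 deg 2.8
[0.0, -0.0, -0.062, -0.093, -0.015, -0.0, 1]
[0.0, -0.0, -0.062, -0.092, -0.02, -0.0, 1]
[0.0, -0.0, -0.062, -0.091, -0.024, -0.0, 1]
[0.0, -0.0, -0.062, -0.09, -0.029, -0.0, 1]
[0.0, -0.0, -0.062, -0.088, -0.033, -0.0, 1]
[0.0, -0.0, -0.062, -0.087, -0.037, -0.0, 1]
[0.0, -0.0, -0.062, -0.085, -0.041, -0.0, 1]
[0.0, -0.0, -0.062, -0.082, -0.046, -0.0, 1]
[0.0, -0.0, -0.062, -0.08, -0.05, -0.0, 1]
[0.0, -0.0, -0.062, -0.078, -0.053, -0.0, 1]
[0.0, -0.0, -0.062, -0.075, -0.057, -0.0, 1]
[0.0, -0.0, -0.062, -0.072, -0.061, -0.0, 1]
```

>>> step_arm --series '[[[0,0,-0.062,-0.093,-0.015,0,1],[0,0,-0.062,-0.092,-0.02,0,1],[0,0,-0.062,-0.091,-0.024,0,1],[0,0,-0.062,-0.09,-0.029,0,1],[0,0,-0.062,-0.088,-0.033,0,1],[0,0,-0.062,-0.087,-0.037,0,1],[0,0,-0.062,-0.085,-0.041,0,1],[0,0,-0.062,-0.082,-0.046,0,1],[0,0,-0.062,-0.08,-0.05,0,1],[0,0,-0.062,-0.078,-0.053,0,1],[0,0,-0.062,-0.075,-0.057,0,1],[0,0,-0.062,-0.072,-0.061,0,1]]]'

```text
clock: 5.7
eef_pos: [501.0, 27.5, 40.6]
tool_rot: [3.138, -0.001, 1.965]
force: [0.7, 5.7, 5.0]
width: 11.5
gripper_force: 59.7
```

Run:
```python
from h import *
s=ctrl.read_state();print(s['eef_pos'],s['tool_rot'],s['force'])
a=shot('top','t2.png')['img'];b=shot('side','s2.png')['img'];w=shot('wrist')['img']
A=cv2.resize(a[150:250,230:380],None,fx=5.3,fy=5.3,interpolation=cv2.INTER_CUBIC)
B=cv2.resize(b[195:345,215:345],None,fx=4,fy=4,interpolation=cv2.INTER_CUBIC)
cv2.imwrite('pics/t2c.png',A[:,:,::-1]);cv2.imwrite('pics/s2c.png',B[:,:,::-1])
```

```text
[501.04662293  27.53116524  40.61781811] [ 3.13776521e+00 -1.30890202e-03  1.96492419e+00] [0.68647911 5.66654711 5.02798075]
```

View pics/t2c.png

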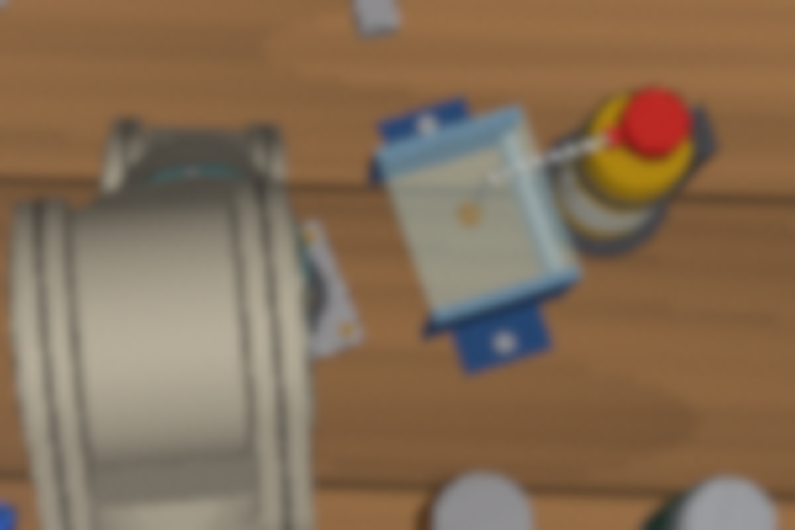

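View pics/s2c.png

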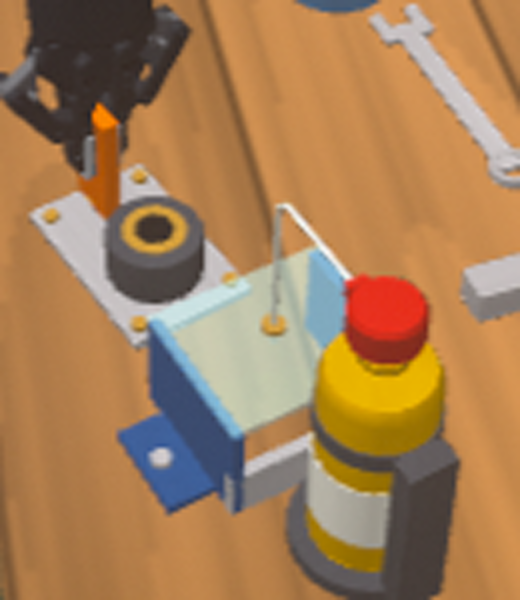

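Run:
```python
from h import *
from scipy.optimize import least_squares
np.set_printoptions(precision=1,suppress=True)
a=ctrl.get_image('top');b=ctrl.get_image('side')
T=lambda u:np.array(u)/5.3+[230,150]-.4
S=lambda u:np.array(u)/4+[215,195]-.4
def fit(model,obs,x0):
    def f(q):
        c,s=np.cos(q[2]),np.sin(q[2]);r=[]
        for p,uv,X in obs:
            W=[q[0]+c*X[0]-s*X[1],q[1]+s*X[0]+c*X[1],X[2]]
            r+=list(np.array(proj(p,W))-uv)
        return np.array(r)
    o=least_squares(f,x0,loss='soft_l1');print(model,o.x,np.degrees(o.x[2]));print(f(o.x).reshape(-1,2).round(1).tolist())
    return o.x
cap=[(a,T((657,122)),(100,0,188)),(b,S((388,298)),(100,0,188))]
st=[(a,T((469,213)),(0,0,70)),(b,S((274,324)),(0,0,70))]
ro=[(a,T(u),X) for u,X in [((377,158),(-42,58,70)),((432,322),(-42,-58,70)),((580,275),(54,-58,70)),((520,108),(54,58,70))]]
rs=[(b,S(u),X) for u,X in [((150,322),(-42,-58,70)),((240,435),(54,-58,70)),((240,508),(54,-58,0)),((312,250),(-42,58,70))]]
fit('cap+straw',cap+st,[575,-156,-1.2])
fit('rooftop',ro,[575,-156,-1.2])
fit('roofside',rs,[575,-156,-1.2])
q=fit('all',cap+st+ro+rs,[575,-156,-1.2])
c=fit('carrier',[(b,S(u),X) for u,X in [((137,345),(65,-42,8)),((33,213),(-65,-42,8)),((140,165),(-65,42,8)),((155,230),(20,0,42)),((103,104),(-29,0,90))]],[520,-20,-1.18])
g=c[:2]-47*np.array([np.cos(c[2]),np.sin(c[2])]);print('grip',g)
s=ctrl.read_state();print(s['eef_pos'],np.degrees(s['tool_rot'][2])-180)
```

```text
cap+straw [ 576.  -152.5   -1.2] -71.4652804821592
[[-0.9, -0.1], [0.1, 1.0], [-1.0, 0.4], [0.3, 0.4]]
rooftop [ 574.7 -155.4   -1.2] -71.04754348433892
[[-0.4, -1.3], [0.5, 0.4], [0.2, 0.7], [-0.2, -0.2]]
roofside [ 575.2 -152.4   -1.2] -67.68784900106667
[[-1.0, -0.5], [0.4, 0.3], [-0.2, 1.9], [0.6, -2.8]]
all [ 575.2 -154.2   -1.2] -69.82332793842174
[[-0.7, -0.7], [1.1, 1.1], [-0.5, 0.7], [0.1, 1.0], [-1.1, -1.1], [0.6, 0.4], [0.0, 0.1], [-1.0, -0.6], [-0.7, -0.8], [-0.8, 0.7], [-1.3, 2.3], [1.8, -1.9]]
carrier [518.7 -23.1  -1.2] -67.22493954108502
[[-0.1, -0.3], [-1.1, -0.2], [-0.1, -0.7], [-0.0, 0.1], [2.0, 5.6]]
grip [500.5  20.2]
[500.   24.2  40.5] -67.79278503451089
```

The pictures show the straw base and roof centre at top crop (469,213) and the cap at (657,122). The sled's front edge is pointing at the mouth. The fits agree on the station at (575.5,-154) with yaw -71°, so I'll align there and then push in.

Run:
```python
from h import *
plan(516.9,16.2,40.5,109,4,1,[500,25.7,40.5,112.5])
```

```text
at [500.   25.7  40.5] [-180.     0.   112.5] force [-1.1 -2.9  8.4] w 11.2 t 5.95 step mm 4.8 deg 0.87
[0.0, -0.0, 0.019, -0.025, 0.02, 0.0, 1]
[0.0, -0.0, 0.019, -0.025, 0.02, 0.0, 1]
[0.0, -0.0, 0.019, -0.025, 0.021, 0.0, 1]
[0.0, -0.0, 0.019, -0.024, 0.021, 0.0, 1]
```

>>> step_arm --series '[[[0,0,0.019,-0.025,0.02,0,1],[0,0,0.019,-0.025,0.02,0,1],[0,0,0.019,-0.025,0.021,0,1],[0,0,0.019,-0.024,0.021,0,1],[0,0,0,-0.05,0,0,1],[0,0,0,-0.05,0,0,1],[0,0,0,0,0,0,1]]]'

```text
clock: 6.65
eef_pos: [520.8, 3.9, 40.5]
tool_rot: [-3.141, -0.003, 1.901]
force: [-3.1, 4.2, 9.5]
width: 11.8
gripper_force: 60.5
```

Run:
```python
from h import *
s=ctrl.read_state();print(s['eef_pos'],np.degrees(s['tool_rot']),s['force'])
b=shot('side','s3.png')['img']
B=cv2.resize(b[195:330,215:345],None,fx=4.4,fy=4.4,interpolation=cv2.INTER_CUBIC)
cv2.imwrite('pics/s3c.png',B[:,:,::-1])
```

```text
[520.77742071   3.85972668  40.48585231] [-1.79957576e+02 -1.50050087e-01  1.08927421e+02] [-3.11788498  4.22915439  9.46042772]
```

View pics/s3c.png

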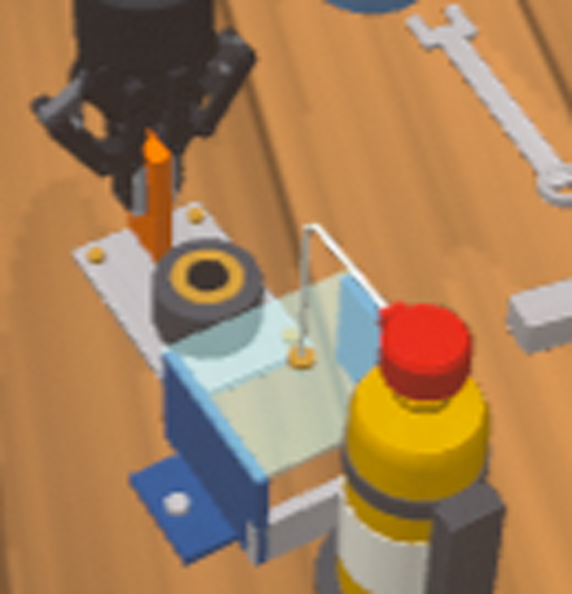

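Run:
```python
from h import *
b=ctrl.get_image('side')
S=lambda u:np.array(u)/4.4+[215,195]-.4
y=np.radians(-71);d=np.array([np.cos(y),np.sin(y)]);n=np.array([-d[1],d[0]])
for nm,u,z in [('sled F-',(210,392),8),('sled F+',(297,346),8),('sled B-',(75,250),8),('sled B+',(198,202),8),('hous',(208,277),42),('roofM-',(165,355),70),('roofM+',(345,275),70),('roofI-',(268,480),70),('amber',(302,357),70),('cap',(426,330),188)]:
    X=onz(b,S(u),z)[:2]-[575.5,-154];print(nm,(X@d).round(1),(X@n).round(1))
```

```text
sled F- -50.3 -25.2
sled F+ -55.4 32.7
sled B- -180.2 -41.1
sled B+ -179.6 39.9
hous -96.5 -0.4
roofM- -37.3 -59.2
roofM+ -39.5 50.7
roofI- 56.3 -53.7
amber -2.0 1.1
cap 97.5 0.5
```

In the side view the sled's rear corners lie at ±41 mm about the station axis and the housing at -0.4 mm, so it is centred. The sled still has about 96 mm to go.

>>> step_arm --series '[[[0,0,0,-0.06,0,0,1],[0,0,0,-0.06,0,0,1],[0,0,0,-0.06,0,0,1],[0,0,0,-0.06,0,0,1],[0,0,0,-0.06,0,0,1],[0,0,0,-0.06,0,0,1]]]'

```text
clock: 7.35
eef_pos: [538.3, -44.7, 40.5]
tool_rot: [-3.141, -0.005, 1.903]
force: [-3.3, 10.1, 10.0]
width: 11.4
gripper_force: 60.5
```

>>> step_arm --series '[[[0,0,0,-0.05,0,0,1],[0,0,0,-0.05,0,0,1],[0,0,0,-0.05,0,0,1],[0,0,0,-0.05,0,0,1]]]'

```text
clock: 7.75
eef_pos: [548.0, -72.9, 40.5]
tool_rot: [-3.141, -0.006, 1.903]
force: [-3.4, 9.8, 10.9]
width: 11.1
gripper_force: 60.6
```

>>> step_arm --series '[[[0,0,0,-0.03,0,0,1],[0,0,0,-0.03,0,0,1],[0,0,0,0,0,0,1]]]'

```text
clock: 8.05
eef_pos: [551.3, -82.6, 40.5]
tool_rot: [-3.142, -0.004, 1.902]
force: [-2.4, 6.1, 10.9]
width: 11.6
gripper_force: 60.4
```

>>> step_arm --series '[[[0,0,0,-0.02,0,0,1],[0,0,0,0,0,0,1]]]'

```text
clock: 8.25
eef_pos: [552.0, -84.7, 40.5]
tool_rot: [-3.141, -0.005, 1.903]
force: [-2.7, 7.9, 10.1]
width: 11.7
gripper_force: 60.5
```

Run:
```python
from h import *
s=ctrl.read_state();print(s['eef_pos'],s['force'])
b=shot('side','s4.png');a=shot('top','t4.png')
print(ctrl.recognise(b,'housing')[:2],ctrl.recognise(b,'cap_top')[:2],ctrl.recognise(a,'cap_top')[:2])
B=cv2.resize(b['img'][195:330,215:345],None,fx=4.4,fy=4.4,interpolation=cv2.INTER_CUBIC)
cv2.imwrite('pics/s4c.png',B[:,:,::-1])
```

```text
[552.04159673 -84.69774443  40.50521734] [-2.65720743  7.85551053 10.07128988]
[{'centre': [279.4, 301.0], 'score': 0.48}] [{'centre': [310.5, 270.7], 'score': 0.74}] [{'centre': [353.7, 175.3], 'score': 0.64}]
```

View pics/s4c.png

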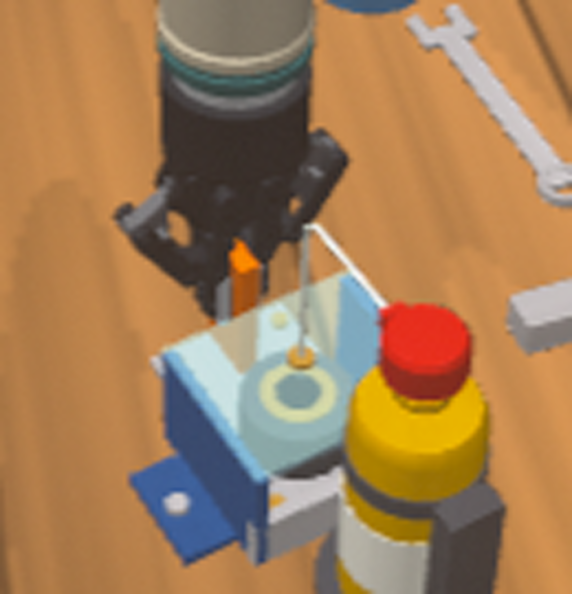

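The housing is under the roof, its ring at crop (298,392), and no stop contact shows yet. I'll creep in until the stop is felt.

>>> step_arm --series '[[[0,0,0,-0.015,0,0,1],[0,0,0,0,0,0,1]]]'

```text
clock: 8.7
eef_pos: [552.7, -86.5, 40.5]
tool_rot: [-3.141, -0.005, 1.903]
force: [-3.5, 7.6, 10.6]
width: 10.9
gripper_force: 60.5
```

>>> step_arm --series '[[[0,0,0,-0.015,0,0,1],[0,0,0,0,0,0,1]]]'

```text
clock: 8.9
eef_pos: [553.1, -88.0, 40.5]
tool_rot: [-3.141, -0.006, 1.903]
force: [-3.8, 10.3, 10.6]
width: 11.3
gripper_force: 60.7
```

Run:
```python
from h import *
b=ctrl.get_image('side')
y=np.radians(-71);d=np.array([np.cos(y),np.sin(y)]);n=np.array([-d[1],d[0]])
X=onz(b,np.array((298,392))/4.4+[215,195]-.4,42)[:2]-[575.5,-154];print('before nudges',X@d,X@n)
c,dd=ray(b,(310.5,270.7))
q=np.array([575.5,-154])+100*d;print('cap est',q)
a=ctrl.get_image('top')
print(proj(a,[*q,188]),proj(b,[*q,188]))
```

```text
before nudges -3.1825980959191007 0.3895438806578553
cap est [ 608.05681545 -248.55185756]
[np.float64(353.05287982344163), np.float64(172.43013145985276)] [np.float64(311.9386924095346), np.float64(270.5520608763021)]
```

>>> step_arm --series '[[[0,0,0,-0.015,0,0,1],[0,0,0,0,0,0,1]]]'

```text
clock: 9.2
eef_pos: [553.1, -87.9, 40.5]
tool_rot: [-3.14, -0.009, 1.905]
force: [-6.1, 14.9, 13.5]
width: 11.2
gripper_force: 61.0
```

>>> step_arm --series '[[[0,0,0,-0.01,0,0,1],[0,0,0,0,0,0,1]]]'

```text
clock: 9.4
eef_pos: [552.9, -88.0, 40.5]
tool_rot: [-3.139, -0.011, 1.905]
force: [-6.6, 16.2, 16.1]
width: 11.7
gripper_force: 61.2
```

The TCP stopped at the same place while the force rose to 16 N, so the sled is against the stop. Now I'll release and rise.

>>> step_arm --series '[[[0,0,0,0.015,0,0,1],[0,0,0,0,0,0,0.4],[0,0,0,0,0,0,0.4],[0,0,0,0,0,0,0.4],[0,0,0,0,0,0,0.4],[0,0,0,0,0,-0.05,0.4],[0,0,0,0,0,-0.1,0.4],[0,0,0,0,0,-0.2,0.4],[0,0,0,0,0,-0.3,0.4],[0,0,0,0,0,-0.3,0.4],[0,0,0,0,0,-0.3,1],[0,0,0,0,0,-0.2,1]]]'

```text
clock: 10.6
eef_pos: [555.4, -95.2, 261.4]
tool_rot: [3.138, 0.002, 1.9]
force: [1.4, -1.2, -0.2]
width: 23.0
gripper_force: 0.0
```

Run:
```python
from h import *
a=shot('wrist','w5.png')
s=ctrl.read_state();print(np.round(proj(a,[608,-248.5,188])),ctrl.recognise(a,'cap_top')[:2])
plan(608,-248.5,250,109,6,1)
```

```text
[251. 391.] [{'centre': [250.0, 356.4], 'score': 0.69}]
at [557.3 -95.4 262.7] [179.48   0.26 108.87] force [ 0.3 -0.1 -0.2] w 7.8 t 10.7 step mm 27.0 deg 0.1
[0.002, 0.001, -0.0, -0.179, -0.002, 0.015, 1]
[0.002, 0.001, -0.0, -0.179, -0.002, 0.015, 1]
[0.002, 0.001, -0.0, -0.179, -0.002, 0.015, 1]
[0.002, 0.001, -0.0, -0.179, -0.002, 0.015, 1]
[0.002, 0.001, -0.0, -0.179, -0.002, 0.014, 1]
[0.002, 0.001, -0.0, -0.179, -0.002, 0.014, 1]
```

>>> step_arm --series '[[[0,0,0,-0.18,0,0.015,1],[0,0,0,-0.18,0,0.015,1],[0,0,0,-0.18,0,0.015,1],[0,0,0,-0.18,0,0.015,1],[0,0,0,-0.18,0,0.015,1],[0,0,0,-0.175,0,0.015,1],[0,0,0,0,0,0.15,1],[0,0,0,0,0,0.1,1],[0,0,0,0,0,0,1]]]'

```text
clock: 11.6
eef_pos: [604.4, -246.6, 203.1]
tool_rot: [-3.137, -0.004, 1.9]
force: [-0.2, -0.1, -0.0]
width: 0.3
gripper_force: 0.0
```

Run:
```python
from h import *
s=ctrl.read_state();print(s['eef_pos'],np.degrees(s['tool_rot']),s['force'],s['width'])
b=shot('side','s6.png')['img'];w=shot('wrist')['img']
B=cv2.resize(b[195:330,235:365],None,fx=3,fy=3,interpolation=cv2.INTER_CUBIC)
W=cv2.resize(w,(400,405))
cv2.imwrite('pics/s6c.png',np.hstack([B[:,:,::-1],W[:,:,::-1]]))
```

```text
[ 604.44893421 -246.58649253  203.149732  ] [-179.71161822   -0.24453121  108.87175293] [-0.15818446 -0.05962282 -0.0025569 ] 0.2573998011413321
```

View pics/s6c.png

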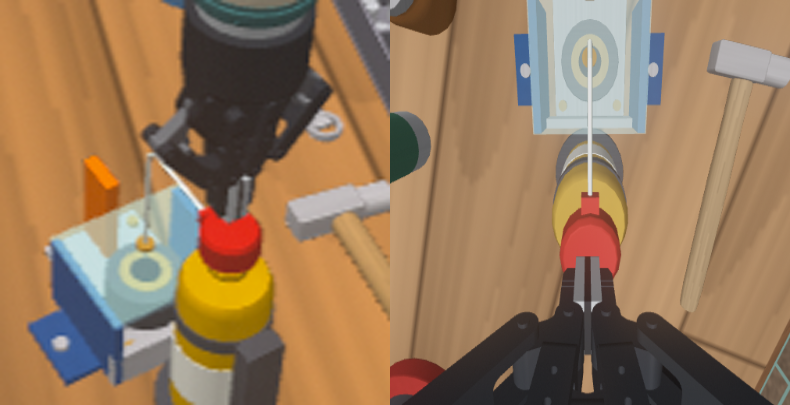

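The fingertips are over the red cap (wrist panel (588,258), cap near (590,245)). The housing ring shows under the roof with the handle outside. Now I'll press.

>>> step_arm --series '[[[0,0,0,0,0,0.05,1],[0,0,0,0,0,0.035,1],[0,0,0,0,0,0.02,1],[0,0,0,0,0,0,1]]]'

```text
clock: 12.1
eef_pos: [606.5, -246.9, 190.2]
tool_rot: [-3.141, -0.001, 1.901]
force: [0.6, -0.1, 0.5]
width: 0.2
gripper_force: 0.0
```

>>> step_arm --series '[[[0,0,0,0,0,0.015,1],[0,0,0,0,0,0.01,1],[0,0,0,0,0,0,1]]]'

```text
clock: 12.4
eef_pos: [607.0, -247.2, 187.2]
tool_rot: [3.141, 0.0, 1.901]
force: [-0.2, 0.6, 2.6]
width: -0.1
gripper_force: 1.2
```

>>> step_arm --series '[[[0,0,0,0,0,0.02,1],[0,0,0,0,0,0.02,1],[0,0,0,0,0,0,1]]]'

```text
clock: 12.7
eef_pos: [607.1, -247.3, 181.0]
tool_rot: [3.141, 0.0, 1.901]
force: [-0.5, -0.1, 4.8]
width: 0.0
gripper_force: 2.5
```

>>> step_arm --series '[[[0,0,0,0,0,0.015,1],[0,0,0,0,0,0,1],[0,0,0,0,0,0,1]]]'

```text
clock: 13.0
eef_pos: [607.1, -247.3, 180.1]
tool_rot: [3.14, 0.001, 1.901]
force: [-2.7, 0.9, 10.0]
width: -0.1
gripper_force: 5.3
```

10 N is past the 6 N end of travel, so the cap is fully down. I'll hold briefly and then rise.

>>> step_arm --series '[[[0,0,0,0,0,0.005,1],[0,0,0,0,0,0,1],[0,0,0,0,0,0,1],[0,0,0,0,0,0,1],[0,0,0,0,0,-0.05,1],[0,0,0,0,0,-0.1,1],[0,0,0,0,0,-0.2,1],[0,0,0,0,0,-0.2,1],[0,0,0,0,0,0,1]]]'

```text
clock: 13.9
eef_pos: [608.9, -248.2, 264.4]
tool_rot: [3.136, 0.005, 1.901]
force: [0.6, 0.9, 0.1]
width: 0.3
gripper_force: 0.0
```

Run:
```python
from h import *
b=shot('side','s7.png')
B=cv2.resize(b['img'][195:330,235:365],None,fx=4.4,fy=4.4,interpolation=cv2.INTER_CUBIC)
cv2.imwrite('pics/s7c.png',B[:,:,::-1])
plan(553.5,-89,250,109,8,0.4)
```

```text
at [ 607.7 -247.7  262.1] [1.7984e+02 1.4000e-01 1.0891e+02] force [-0.3 -0.1 -1.1] w 0.0 t 13.95 step mm 21.0 deg 0.03
[0.0, 0.0, -0.0, 0.14, 0.0, 0.01, 0.4]
[0.0, 0.0, -0.0, 0.14, 0.0, 0.01, 0.4]
[0.0, 0.0, -0.0, 0.14, 0.0, 0.01, 0.4]
[0.0, 0.0, -0.0, 0.14, 0.0, 0.01, 0.4]
[0.0, 0.0, -0.0, 0.14, 0.0, 0.01, 0.4]
[0.0, 0.0, -0.0, 0.14, 0.0, 0.01, 0.4]
[0.0, 0.0, -0.0, 0.14, 0.0, 0.01, 0.4]
[0.0, 0.0, -0.0, 0.14, 0.0, 0.01, 0.4]
```

>>> step_arm --series '[[[0,0,0,0.14,0,0,0.4],[0,0,0,0.14,0,0,0.4],[0,0,0,0.14,0,0,0.4],[0,0,0,0.14,0,0,0.4],[0,0,0,0.14,0,0,0.4],[0,0,0,0.14,0,0,0.4],[0,0,0,0.14,0,0,0.4],[0,0,0,0.14,0,0,0.4],[0,0,0,0,0,0.3,0.4],[0,0,0,0,0,0.3,0.4],[0,0,0,0,0,0.3,0.4],[0,0,0,0,0,0,0.4]]]'

```text
clock: 15.15
eef_pos: [546.4, -87.2, 119.1]
tool_rot: [-3.128, -0.006, 1.901]
force: [-0.6, 0.3, 0.2]
width: 51.6
gripper_force: 0.0
```

Run:
```python
from h import *
w=shot('wrist','w8.png')
plan(553.5,-89,41,109,5,0.4)
print(proj(w,[552.7,-87,90]))
```

```text
at [549.1 -87.8 122.3] [-179.55   -0.21  108.92] force [-0.4  0.2  0.9] w 51.1 t 15.2 step mm 16.3 deg 0.1
[-0.002, -0.001, -0.0, -0.004, 0.006, 0.108, 0.4]
[-0.002, -0.001, -0.0, -0.004, 0.006, 0.108, 0.4]
[-0.002, -0.001, -0.0, -0.004, 0.006, 0.108, 0.4]
[-0.002, -0.001, -0.0, -0.004, 0.005, 0.108, 0.4]
[-0.002, -0.001, -0.0, -0.004, 0.005, 0.108, 0.4]
[np.float64(262.27592530346595), np.float64(237.1570277895672)]
```

View pics/w8.png

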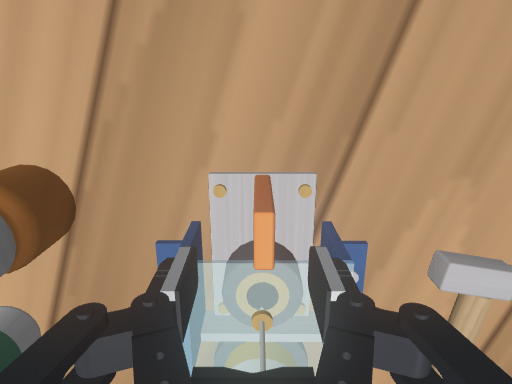

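The blade (264,235) stands between the open fingers, and the sled is still in the station. I'll go down, grip and draw out.

>>> step_arm --series '[[[0,0,0,0,0,0.11,0.4],[0,0,0,0,0,0.11,0.4],[0,0,0,0,0,0.11,0.4],[0,0,0,0,0,0.11,0.4],[0,0,0,0,0,0.08,0.4],[0,0,0,0,0,0,0.4]]]'

```text
clock: 15.8
eef_pos: [552.4, -88.3, 47.6]
tool_rot: [-3.141, -0.0, 1.901]
force: [-0.8, -0.1, 0.4]
width: 51.3
gripper_force: 0.0
```

>>> step_arm --series '[[[0,0,0,0,0,0,1],[0,0,0,0,0,0,1],[0,0,0,0,0,0,1],[0,0,0,0,0,0,1],[0,0,0,0,0,0,1],[0,0,0,0,0,0,1]]]'

```text
clock: 16.4
eef_pos: [553.2, -88.2, 48.5]
tool_rot: [3.14, 0.001, 1.901]
force: [-0.2, -0.6, 6.6]
width: 11.3
gripper_force: 59.4
```

>>> step_arm --series '[[[0,0,0,0.03,0,0,1],[0,0,0,0.06,0,0,1],[0,0,0,0.08,0,0,1],[0,0,0,0.08,0,0,1],[0,0,0,0.08,0,0,1],[0,0,0,0.08,0,0,1],[0,0,0,0.08,0,0,1],[0,0,0,0.08,0,0,1],[0,0,0,0.08,0,0,1],[0,0,0,0.08,0,0,1],[0,0,0,0.08,0,0,1],[0,0,0,0.07,0,0,1]]]'

```text
clock: 17.6
eef_pos: [512.1, 34.3, 48.8]
tool_rot: [3.137, 0.005, 1.899]
force: [2.3, -9.8, 11.8]
width: 11.3
gripper_force: 61.5
```

Run:
```python
from h import *
plan(544.7,418.4,48.5,109,24,1)
```

```text
at [512.1  34.3  48.8] [179.73   0.27 108.78] force [ 2.3 -9.8 11.8] w 11.3 t 17.6 step mm 16.1 deg 0.02
[0.0, 0.0, -0.0, 0.098, 0.043, -0.0, 1]
[0.0, 0.0, -0.0, 0.098, 0.043, -0.0, 1]
[0.0, 0.0, -0.0, 0.098, 0.043, -0.0, 1]
[0.0, 0.0, -0.0, 0.098, 0.043, -0.0, 1]
[0.0, 0.0, -0.0, 0.098, 0.043, -0.0, 1]
[0.0, 0.0, -0.0, 0.098, 0.043, -0.0, 1]
[0.0, 0.0, -0.0, 0.098, 0.043, -0.0, 1]
[0.0, 0.0, -0.0, 0.098, 0.043, -0.0, 1]
[0.0, 0.0, -0.0, 0.098, 0.043, -0.0, 1]
[0.0, 0.0, -0.0, 0.098, 0.043, -0.0, 1]
[0.0, 0.0, -0.0, 0.098, 0.043, -0.0, 1]
[0.0, 0.0, -0.0, 0.098, 0.043, -0.0, 1]
[0.0, 0.0, -0.0, 0.098, 0.043, -0.0, 1]
[0.0, 0.0, -0.0, 0.098, 0.043, -0.0, 1]
[0.0, 0.0, -0.0, 0.098, 0.043, -0.0, 1]
[0.0, 0.0, -0.0, 0.098, 0.043, -0.0, 1]
[0.0, 0.0, -0.0, 0.098, 0.043, -0.0, 1]
[0.0, 0.0, -0.0, 0.098, 0.043, 0.0, 1]
[0.0, 0.0, -0.0, 0.098, 0.043, 0.0, 1]
[0.0, 0.0, -0.0, 0.098, 0.043, 0.0, 1]
[0.0, 0.0, -0.0, 0.098, 0.043, 0.0, 1]
[0.0, 0.0, -0.0, 0.098, 0.043, 0.0, 1]
[0.0, 0.0, -0.0, 0.098, 0.043, 0.0, 1]
[0.0, 0.0, -0.0, 0.098, 0.043, 0.0, 1]
```

>>> step_arm --series '[[[0,0,0,0.098,0.043,0,1],[0,0,0,0.098,0.043,0,1],[0,0,0,0.098,0.043,0,1],[0,0,0,0.098,0.043,0,1],[0,0,0,0.098,0.043,0,1],[0,0,0,0.098,0.043,0,1],[0,0,0,0.098,0.043,0,1],[0,0,0,0.098,0.043,0,1],[0,0,0,0.098,0.043,0,1],[0,0,0,0.098,0.043,0,1],[0,0,0,0.098,0.043,0,1],[0,0,0,0.098,0.043,0,1]]]'

```text
clock: 18.8
eef_pos: [526.8, 223.6, 48.8]
tool_rot: [-3.141, 0.006, 1.897]
force: [0.0, -12.7, 16.5]
width: 11.4
gripper_force: 61.8
```

>>> step_arm --series '[[[0,0,0,0.098,0.043,0,1],[0,0,0,0.098,0.043,0,1],[0,0,0,0.098,0.043,0,1],[0,0,0,0.098,0.043,0,1],[0,0,0,0.098,0.043,0,1],[0,0,0,0.098,0.043,0,1],[0,0,0,0.098,0.043,0,1],[0,0,0,0.098,0.043,0,1],[0,0,0,0.098,0.043,0,1],[0,0,0,0.098,0.043,0,1],[0,0,0,0.098,0.043,0,1],[0,0,0,0.08,0.03,0,1]]]'

```text
clock: 20.0
eef_pos: [542.6, 412.6, 48.8]
tool_rot: [-3.141, 0.007, 1.898]
force: [0.4, -12.0, 13.5]
width: 11.8
gripper_force: 61.7
```

>>> step_arm --series '[[[0,0,0,0,0,0,1],[0,0,0,0,0,0,1],[0,0,0,0,0,0,0.4],[0,0,0,0,0,0,0.4],[0,0,0,0,0,0,0.4],[0,0,0,0,0,0,0.4],[0,0,0,0,0,-0.1,0.4],[0,0,0,0,0,-0.3,0.4],[0,0,0,0,0,-0.3,0.4],[0,0,0,0,0,-0.3,0.4],[0,0,0,0,0,-0.3,0.4],[0,0,0,0,0,0,0.4]]]'

```text
clock: 21.2
eef_pos: [544.3, 419.6, 251.5]
tool_rot: [3.128, -0.005, 1.901]
force: [1.0, 0.3, -0.1]
width: 51.1
gripper_force: 0.0
```

Run:
```python
from h import *
w=shot('wrist')['img'];b=shot('side');s=ctrl.read_state();print(s['force'],s['clock'])
for n in ('jar_mid','mug_mid','bolt_bin_mid','wrench_grip','hammer_grip','mat_mid','housing'): print(n,ctrl.recognise(b,n)[:1])
cv2.imwrite('pics/f.png',np.hstack([cv2.resize(w,(400,300)),cv2.resize(b['img'][100:340,120:440],(400,300))])[:,:,::-1])
```

```text
[-0.63721284  0.28027668 -0.20838698] 21.3
jar_mid [{'centre': [198.5, 297.0], 'score': 0.7}]
mug_mid [{'centre': [298.8, 176.3], 'score': 0.59}]
bolt_bin_mid [{'centre': [174.8, 202.4], 'score': 0.83}]
wrench_grip [{'centre': [333.2, 221.5], 'score': 0.76}]
hammer_grip [{'centre': [363.4, 291.3], 'score': 0.58}]
mat_mid [{'centre': [227.5, 165.5], 'score': 0.69}]
housing [{'centre': [239.5, 165.1], 'score': 0.89}]
```

View pics/f.png

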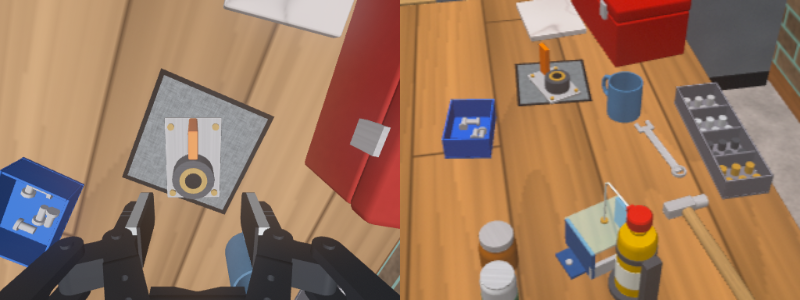

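The carrier stands flat on the mat, with its middle at (193,158) against the mat centre at about (197,142), roughly 25 mm off. The cap is up, the gripper is clear and the bystanders are where they were.

```bash
python3 -c "
from cell import ctrl
print(ctrl.finish_job())"
```

```text
the job is handed in; nothing more can be done
None
```

I handed the job in at about 21 s: the carrier went in against the stop, the cap was pressed fully and sprang back, and the carrier now stands about 25 mm off the mat's middle with the bystanders unmoved; no verdict came back.

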